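# Burnish a lobed gourd on a coasting wheel

### The job

Set the finishing wheel spinning by hand with its pegs, at a moderate pace (above 0.8 rad/s, never above 2.2), take the sprung burnisher by its handle and hold its white shoe against the widest line of the gourd while the wheel coasts. Follow the gourd's uneven outline as it turns so that the shoe presses with 2 to 7 N (never over 10 N) without a break for at least 5 seconds while the wheel still turns faster than 0.4 rad/s, then keep rubbing until the wheel has come to rest and finish there, holding the burnisher up with the shoe still pressing on the gourd within that band. Only the burnisher may touch the gourd, and the jar, the tin and the cork block stay where they are.

Things in the scene. Friction and masses are not known exactly. Their poses are not given: they have to be found in the camera images.
- wheel_base: bearing base of the finishing wheel, a steel disc fixed on the bench, 22 mm high; origin on the wheel's vertical axis at bench height. It does not turn.
- wheel (a joint): turn of the wheel in rad, counter-clockwise from above positive, no end stops. Free-running: bearing drag about 0.01 N m plus 0.02 N m s/rad, flywheel under the bench, nominal inertia 1.2 kg m2 (up to a fifth more or less).
- peg0 (a point): top centre of one of six upright steel pegs (20 mm thick, 40 mm tall, tops 80 mm above the bench) standing every 60 degrees on a circle of radius 170 mm on the wheel head, an aluminium disc of radius 190 mm whose top is 40 mm above the bench. This peg stands at world angle (about the wheel axis, from +x) equal to joint wheel.
- gourd: tan gourd clamped on the wheel, turns with it; origin on the wheel axis at its widest height, 125 mm above bench; x axis at world angle = joint wheel. Two overlapping balls at that height: radius 75 mm at x = -10 mm, radius 62 mm at x = +30 mm; outline from above: union of two circles, reaching 85 mm at -x, 92 at +x, 70 in the dips at +-63 degrees. Top 200 mm, stem tip 235 mm above bench.
- tool: sprung burnisher standing on its sole, 0.39 kg; origin under the handle at the sole's underside, x towards the shoe, z up. Steel sole 100 x 44 x 12 mm (x -45 to +55 mm); upright wooden handle at the origin, 32 mm along x, 28 mm along y, z = 12 to 95 mm, best gripped across its 28 mm at z = 65 mm; spring housing x = 15 to 55 mm, up to z = 42 mm; rod and shoe in front.
- shoe (a joint): how far the shoe is pushed back towards the handle in m, 0 (free, out) to 0.025 (end stop); spring of 400 N/m without preload, so the pressing force is about 400 x this value (2 N at 5 mm, 7 N at 17.5 mm); damping 3 N s/m.
- shoe_axis (a point): centre of the white plastic shoe, an upright cylinder of radius 15 mm and height 44 mm; with the spring free it lies at x = 115 mm, z = 27 mm of the tool. Slick: friction about 0.22 on the gourd.
- jar: bystander: amber glass jar, radius 32 mm, 85 mm high; origin under its centre
- tin: bystander: paint tin, radius 42 mm, 100 mm high; origin under its centre
- block: bystander: cork sanding block 100 x 60 x 35 mm; origin under its centre

How it is judged:
By the outcome, as a careful person would: the job done as asked, in the order asked, and still so for the second after the job is handed in, while the arm keeps its last pose, push and grip.
It also fails if it takes over 72 s, if anything falls off the work surface, if the arm or the gripper's body presses on something with over 40 N, if the wrist force passes 120 N, or if a joint passes its speed limit or range.

### The arm

A 6-joint arm with a two-finger parallel gripper is mounted at the origin on the work surface. World frame = base frame: x ahead of the robot, y to its left, z up, the work surface at z = 0. Lengths are in m, angles in rad, forces in N, time in s.
With the tool pointing down it reaches from about 0.25 to 0.775 m from the base axis. Payload 4 kg.
Tool frame: the origin (TCP) lies at the centre of the arm's flange, where the gripper is bolted on; the fingertips stand ahead of it and the grasp point (between the pads) lies 180 mm ahead of it (robot.tcp_to_tips is the z of the fingertips in the tool frame, in m); z points along the fingers, y is the direction in which the jaws open and shut (so a half turn about z gives the same grasp; the last joint's range is limited). The gripper opens to 94 mm and grips with 3 to 60 N. Pads are 16 mm wide; open, the fingers measure 119 mm over their backs; the gripper's body (75 mm by 177 mm) begins 78 mm behind the grasp point.
Start: joints at [-1.225, 0.087, 1.371, -0, 1.684, -0.103], TCP at [0.239, -0.496, 0.405] pointing down, gripper open.
Joint ranges: [-3.1, 3.1], [-0.76, 2.03], [0.27, 2.55], [-1.08, 4.22], [0.17, 2.65], [-2.57, 2.57]. Speed limits (rad/s): [2.79, 2.79, 3.14, 3.14, 3.14, 3.14].

### API

Orientations are given as [roll, pitch, yaw] about the fixed x, y, z axes, in that order (R = Rz(yaw) Ry(pitch) Rx(roll)).
In Python, from bench import robot gives the robot as it stands.
- The arm moves only by the tool move_arm, never from a script. Its argument "increments" is a list that holds one entry, the list of rows, each a list of 7 numbers: the opening, from 0 (shut) to 1 (fully open), then the shift along the tool's x, y, z as a fraction of full scale, then the turn, a rotation vector about the tool's x, y, z as a fraction of full scale. In form: [[[jaw, dx, dy, dz, rx, ry, rz], ...]]. A call has 1 to 8 rows; each row is the pose to reach, as a shift and turn from the pose commanded when the call began, along the tool's axes at that moment; what a row does not reach only later rows make up. Full scale, the value 1, is 0.1 m for a shift and pi/2 rad for a turn. A row lasts 1/12 s, in which the tool goes at most 41.7 mm and 7.16 degrees, less where a joint would pass 70% of its speed; a pose out of reach is approached as far as the arm can. A call with a number of a shift or a turn outside -1 to 1 is refused whole. A call with a gripper value outside its range is refused whole. The fingers move at their own pace and stop on an object; the grip force is fixed at half the most. Time passes only in rows, so rows that repeat a pose let the fingers close. It gives the time, the measured TCP pose, the force and the opening at its end, in the units of the state.
- robot.get_obs(): the state, without advancing time (a new reading comes with each control period).
- robot.snapshot(name): name is "side" or "top"; returns (picture, depth): 384x512x3 uint8, red, green, blue; 384x512 float32, m along the optical axis (not along the pixel's ray), 0 where there is no reading.
- robot.camera_params(name): a dict with "mtx" (3x3 intrinsics, pixels), "R" (3x3) and "t" (3): a world point X has camera coordinates R X + t. Camera axes: x right, y down, z forward; pixel columns grow to the right and rows downward; lengths in m; the calibration is good to about 2 mm. A picture is of the moment at which its call begins. camera_params takes no time and is no camera call.
- robot.close_job(): hands the job in, once; it reports no verdict.
The state is a dict: "time": time; "joint_positions": joint angles; "qvel": joint speeds; "joint_torque": joint torques, N m; "tool_pos": TCP position; "ee_rot": TCP orientation; "wrist_force": force on the tool from outside, world axes, zero at the start; "wrist_torque": the same for the moment, N m; "width": finger opening in m.
Only numpy, scipy, OpenCV 4.12 (cv2) and the standard library are available. Lean on these libraries where they do the work, as an engineer would, in place of code of your own. Each camera call takes 0.05 s, during which the arm holds its last target.

## Working session

There is one attempt and no reset: what is moved stays moved. The work goes in short steps, Python scripts to look and compute and a tool call to move; the robot and the scene stay as the last step left them, time stands still between calls to the robot, and variables do not carry over. Pictures are saved under pics/ and viewed, and the job is handed in when it is done.

Besides the shell and the picture viewer there is one more tool, called after "Request:" as name(argument=value, ...) on one line, values as JSON. move_arm: Moves the arm, as the interface text tells. Its arguments: {"type":"object","properties":{"increments":{"type":"array","items":{"type":"array","items":{"type":"array","items":{"type":"number","minimum":-1,"maximum":1}}}}},"required":["increments"]}

```bash
ls; mkdir -p pics
python3 - <<'E'
from bench import robot
import cv2,numpy as np
o=robot.get_obs();print({k:np.round(v,3) for k,v in o.items()})
for n in("side","top"):
    p,d=robot.snapshot(n);cv2.imwrite(f"pics/{n}0.png",p[:,:,::-1]);np.save(f"{n}0.npy",d)
    c=robot.camera_params(n);print(n,{k:np.round(v,3).tolist() for k,v in c.items()})
print(robot.tcp_to_tips)
E
```

```text
pics
{'time': np.float64(0.0), 'joint_positions': array([-1.225,  0.088,  1.372, -0.   ,  1.684, -0.103]), 'qvel': array([-0.   ,  0.   ,  0.001,  0.   , -0.001,  0.   ]), 'joint_torque': array([ 1.0000e-03, -3.4017e+01, -3.0243e+01,  7.2000e-02,  3.3000e-02,
       -0.0000e+00]), 'tool_pos': array([ 0.239, -0.495,  0.404]), 'ee_rot': array([-3.139, -0.   ,  0.449]), 'wrist_force': array([-0.568,  0.072, -0.327]), 'wrist_torque': array([ 0.004, -0.005, -0.001]), 'width': np.float64(0.094)}
side {'mtx': [[488.443, 0.0, 255.227], [0.0, 488.443, 194.804], [0.0, 0.0, 1.0]], 'R': [[-0.999, -0.04, -0.019], [-0.006, 0.534, -0.845], [0.044, -0.845, -0.534]], 't': [0.578, 0.156, 1.191]}
top {'mtx': [[387.266, 0.0, 252.298], [0.0, 387.266, 184.468], [0.0, 0.0, 1.0]], 'R': [[0.009, -1.0, 0.024], [-0.997, -0.011, -0.077], [0.077, -0.024, -0.997]], 't': [-0.149, 0.598, 1.132]}
0.1992
```

View pics/side0.png

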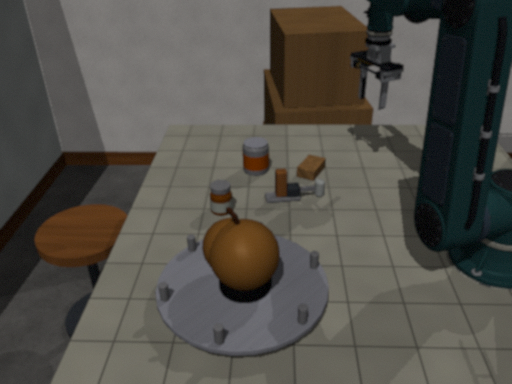

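View pics/top0.png

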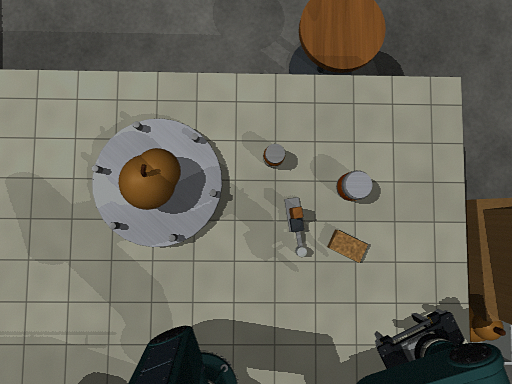

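The side view shows the wheel with the gourd at about (245,255), and the burnisher with its handle at (281,182). In the top view the wheel is centred near (157,182), the handle is at (296,213) and the shoe at (302,252), so the shoe points towards the robot. Next I'll measure these.

```bash
cat > h.py <<'E'
from bench import robot
import cv2,numpy as np
C={n:{k:np.array(v,float) for k,v in robot.camera_params(n).items()} for n in("side","top")}
def ray(n,uv,z):
    c=C[n];uv=np.atleast_2d(np.array(uv,float))
    d=np.c_[uv,np.ones(len(uv))]@np.linalg.inv(c["mtx"]).T@c["R"]
    o=-c["R"].T@c["t"]
    s=(z-o[2])/d[:,2]
    return o+s[:,None]*d
def proj(n,X):
    c=C[n];X=np.atleast_2d(X)@c["R"].T+c["t"];u=X@c["mtx"].T;return u[:,:2]/u[:,2:]
def cloud(n,D):
    c=C[n];h,w=D.shape;v,u=np.mgrid[:h,:w]
    P=np.stack([u,v,np.ones_like(u)],-1)@np.linalg.inv(c["mtx"]).T*D[...,None]
    return (P-c["t"])@c["R"]
E
python3 - <<'E'
from h import *
p={n:cv2.imread(f"pics/{n}0.png") for n in C}
W={n:cloud(n,np.load(f"{n}0.npy")) for n in C}
big=cv2.resize(p["top"][110:270,80:400],None,fx=2.5,fy=2.5,interpolation=cv2.INTER_CUBIC);cv2.imwrite("pics/topz.png",big)
def fitc(P):
    A=np.c_[2*P[:,:2],np.ones(len(P))];s=np.linalg.lstsq(A,(P[:,:2]**2).sum(1),rcond=None)[0];return s[:2],np.sqrt(s[2]+s[:2]@s[:2])
T=W["top"]
# wheel head surface z~0.04
m=(abs(T[...,2]-.04)<.006);m[:, 240:]=0; m[:90]=0;m[260:]=0
m=m.astype(np.uint8)
n,l,s,c=cv2.connectedComponentsWithStats(m);k=1+np.argmax(s[1:,4]);print("disc",s[k])
cs=max(cv2.findContours((l==k).astype(np.uint8),cv2.RETR_EXTERNAL,cv2.CHAIN_APPROX_NONE)[0],key=len)[:,0]
P=ray("top",cs,.04);cen,r=fitc(P);res=abs(np.linalg.norm(P[:,:2]-cen,axis=1)-r);P=P[res<.006];cen,r=fitc(P);print("wheel",cen,r)
# pegs z~.08
for nm in C:
    Q=W[nm];rr=np.linalg.norm(Q[...,:2]-cen,axis=-1)
    m=((Q[...,2]>.065)&(Q[...,2]<.09)&(rr>.15)&(rr<.19)).astype(np.uint8)
    n,l,s,c=cv2.connectedComponentsWithStats(m)
    for i in range(1,n):
        if s[i,4]>4:
            q=ray(nm,c[i],.078)[0,:2]-cen;print(nm,"peg",c[i].round(1),s[i,4],np.linalg.norm(q).round(3),np.degrees(np.arctan2(q[1],q[0])).round(1))
# gourd
m=(T[...,2]>.1);m[:,240:]=0;m[:90]=0;m[260:]=0
Q=T[m];rr=np.linalg.norm(Q[:,:2]-cen,axis=1);Q=Q[rr<.13]
ok=(Q[:,2]<.19)&(Q[:,2]>.13);Q=Q[ok]
for a in range(0,360,5):
  pass
from scipy.optimize import least_squares
def f(x):
    t=x[2];e=np.array([np.cos(t),np.sin(t)])
    d=[]
    for R,o in((.075,-.01),(.062,.03)):
        ce=np.r_[x[:2]+o*e,.125];d.append(np.linalg.norm(Q-ce,axis=1)-R)
    return np.minimum(*d)
best=min((least_squares(f,np.r_[cen,t],loss="soft_l1",f_scale=.002) for t in np.arange(0,6.3,.8)),key=lambda r:r.cost)
print("gourd",best.x,np.degrees(best.x[2]),best.cost,len(Q))
# non-wheel objects
for nm in C:
    Q=W[nm];hsv=cv2.cvtColor(p[nm],cv2.COLOR_BGR2HSV)
    m=((Q[...,2]>.006)&(Q[...,2]<.2)&(np.linalg.norm(Q[...,:2]-cen,axis=-1)>.21)&(Q[...,0]>.2)&(Q[...,0]<.8)&(abs(Q[...,1])<.6)).astype(np.uint8)
    n,l,s,c=cv2.connectedComponentsWithStats(m)
    for i in range(1,n):
        if s[i,4]>20:
            q=Q[l==i];print(nm,c[i].round(),s[i,4],"zmax",np.percentile(q[:,2],98).round(3),"x",np.percentile(q[:,0],[1,50,99]).round(3),"y",np.percentile(q[:,1],[1,50,99]).round(3))
            t=q[q[:,2]>np.percentile(q[:,2],98)-.006];print("   top cen",((t.min(0)+t.max(0))/2).round(3))
E
```

```text
disc [  92  119  130  128 9757]
wheel [0.60442306 0.13660103] 0.18716792830542686
side peg [261.  221.8] 5 0.18 -103.0
side peg [191.  238.7] 77 0.161 -40.2
side peg [314.1 255.5] 86 0.17 -164.0
side peg [163.2 287.1] 93 0.167 21.5
side peg [302.6 309.3] 110 0.176 137.9
side peg [218.4 329.2] 118 0.175 80.5
top peg [136.6 124.5] 47 0.169 18.9
top peg [194.7 136.6] 43 0.169 -41.3
top peg [ 95.7 168.3] 49 0.169 79.0
top peg [212.9 192.8] 40 0.17 -101.4
top peg [113.1 225.3] 50 0.169 139.0
top peg [172.3 237.5] 47 0.169 -161.1
gourd [0.60465561 0.13777932 5.56201229] 318.67982978636536 0.0014805199258811636 2139
side [256. 155.] 903 zmax 0.103 x [0.554 0.593 0.633] y [-0.469 -0.408 -0.393]
   top cen [ 0.594 -0.437  0.101]
side [298. 180.] 1484 zmax 0.096 x [0.375 0.458 0.554] y [-0.467 -0.275 -0.243]
   top cen [ 0.514 -0.265  0.095]
side [220. 196.] 689 zmax 0.088 x [0.651 0.681 0.712] y [-0.228 -0.182 -0.17 ]
   top cen [ 0.682 -0.205  0.086]
side [422. 217.] 577 zmax 0.198 x [0.2   0.208 0.216] y [0.016 0.054 0.082]
   top cen [0.209 0.047 0.196]
top [274. 155.] 416 zmax 0.09 x [0.654 0.68  0.712] y [-0.231 -0.202 -0.174]
   top cen [ 0.686 -0.205  0.088]
top [354. 185.] 855 zmax 0.104 x [0.557 0.596 0.635] y [-0.475 -0.429 -0.398]
   top cen [ 0.599 -0.441  0.103]
top [296. 222.] 675 zmax 0.098 x [0.395 0.496 0.561] y [-0.297 -0.272 -0.245]
   top cen [ 0.517 -0.267  0.096]
top [347. 245.] 737 zmax 0.04 x [0.38  0.421 0.464] y [-0.478 -0.423 -0.372]
   top cen [ 0.421 -0.425  0.038]
top [177. 332.] 297 zmax 0.199 x [0.2   0.212 0.22 ] y [0.005 0.047 0.087]
   top cen [0.21  0.043 0.197]
```

View pics/topz.png

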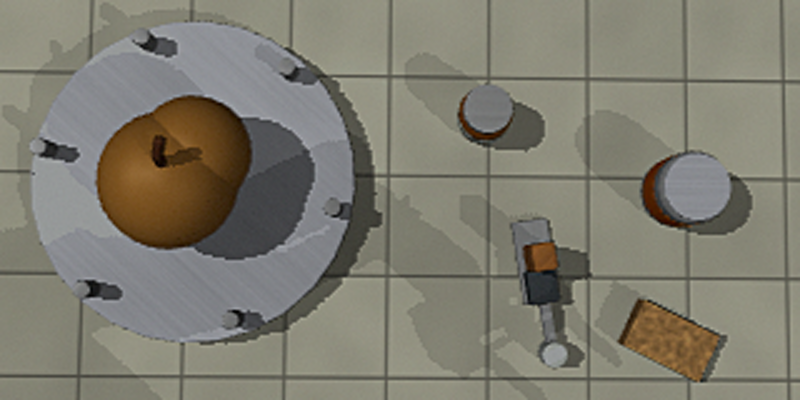

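```bash
cat >> h.py <<'E'
def Rt(rpy):
    from scipy.spatial.transform import Rotation as Ro
    return Ro.from_euler("xyz",rpy)
def inc(p0,rpy0,p,yaw):
    # shift (tool axes)/0.1 , rz turn/(pi/2) for tool kept pointing down
    R=Rt(rpy0).as_matrix();d=R.T@(np.array(p)-p0)/.1
    dy=(yaw-rpy0[2]+np.pi)%(2*np.pi)-np.pi
    return np.r_[d,-dy/(np.pi/2)].round(3)
CEN=np.array([.6045,.1372])
E
python3 - <<'E'
from h import *
for nm in C:
    p=cv2.imread(f"pics/{nm}0.png");Q=cloud(nm,np.load(f"{nm}0.npy"));hsv=cv2.cvtColor(p,cv2.COLOR_BGR2HSV)
    reg=(abs(Q[...,0]-.47)<.12)&(abs(Q[...,1]+.27)<.045)&(Q[...,2]>.004)
    wood=reg&(hsv[...,1]>110)&(Q[...,2]>.05)
    top=wood&(Q[...,2]>.088)
    sh=reg&(Q[...,0]<.43)&(Q[...,2]>.042)
    so=reg&(Q[...,2]<.2)
    for t,m,z in(("handletop",top,.095),("shoetop",sh,.049)):
        v,u=np.nonzero(m);c=[u.mean(),v.mean()];print(nm,t,len(u),np.round(c,1),ray(nm,c,z).round(4), Q[m].mean(0).round(4))
    q=Q[so][:,:2].astype(np.float32);w=cv2.fitLine(q,cv2.DIST_L2,0,.01,.01).ravel();print(w.round(3),np.degrees(np.arctan2(-w[1],-w[0])))
o=robot.get_obs();p0,r0=o["tool_pos"],o["ee_rot"];print(p0,r0)
def at(a,z):return np.r_[CEN+.17*np.array([np.cos(np.radians(a)),np.sin(np.radians(a))]),z]
print(at(-171.8,.256),inc(p0,r0,at(-171.8,.404),np.radians(20)))
E
```

```text
side handletop 62 [280.6 171.7] [[ 0.5151 -0.2591  0.095 ]] [ 0.5151 -0.2603  0.0943]
side shoetop 63 [319.5 182.1] [[ 0.4018 -0.28    0.049 ]] [ 0.4017 -0.2817  0.048 ]
[ 0.987  0.158  0.483 -0.263] -170.88336
top handletop 108 [297.1 212.2] [[ 0.5179 -0.2671  0.095 ]] [ 0.5179 -0.2671  0.095 ]
top shoetop 83 [301.5 251.6] [[ 0.4045 -0.2863  0.049 ]] [ 0.4046 -0.2862  0.0491]
[ 0.993  0.122  0.486 -0.269] -172.9904
[ 0.23858265 -0.49544077  0.403622  ] [-3.13957859e+00 -1.78455378e-04  4.48796665e-01]
[0.43623804 0.11295308 0.256     ] [ 4.421 -4.624  0.006  0.063]
```

Request:
move_arm(increments=[[[0, 0.3, -0.3, 0, 0, 0, 0], [0, 0.6, -0.6, 0, 0, 0, 0], [0, 0.88, -0.92, 0, 0, 0, 0]]])

```text
time: 0.35
tool_pos: [0.2775, -0.3758, 0.4034]
ee_rot: [-3.139, -0.0, 0.447]
wrist_force: [1.2, 0.0, 0.3]
width: 0.0773
```

Request:
move_arm(increments=[[[0, 0.29, -0.3, 0, 0, 0, 0], [0, 0.58, -0.6, 0, 0, 0, 0], [0, 0.88, -0.92, 0, 0, 0, 0]]])

```text
time: 0.6
tool_pos: [0.316, -0.256, 0.4041]
ee_rot: [-3.141, -0.0, 0.448]
wrist_force: [1.1, 0.3, 0.1]
width: 0.0575
```

Request:
move_arm(increments=[[[0, 0.29, -0.3, 0, 0, 0, 0], [0, 0.58, -0.6, 0, 0, 0, 0], [0, 0.88, -0.92, 0, 0, 0, 0]]])

```text
time: 0.85
tool_pos: [0.3545, -0.137, 0.4044]
ee_rot: [3.142, -0.0, 0.448]
wrist_force: [0.6, -0.2, 0.4]
width: 0.0374
```

Request:
move_arm(increments=[[[0, 0.29, -0.3, 0, 0, 0, 0], [0, 0.58, -0.6, 0, 0, 0, 0], [0, 0.88, -0.92, 0, 0, 0, 0]]])

```text
time: 1.1
tool_pos: [0.3932, -0.018, 0.4045]
ee_rot: [3.141, -0.0, 0.449]
wrist_force: [1.1, 0.2, -0.5]
width: 0.0175
```

Request:
move_arm(increments=[[[0, 0.29, -0.3, 0, 0, 0, 0], [0, 0.58, -0.6, 0, 0, 0, 0], [0, 0.88, -0.92, 0, 0, 0, 0], [0, 0.88, -0.92, 0, 0, 0, 0]]])

```text
time: 1.43
tool_pos: [0.4332, 0.1063, 0.4038]
ee_rot: [-3.138, -0.0, 0.457]
wrist_force: [-0.9, -0.8, -0.2]
width: 0.0004
```

Request:
move_arm(increments=[[[0, 0.02, -0.02, 0.3, 0, 0, 0.07], [0, 0.02, -0.02, 0.6, 0, 0, 0.14], [0, 0.02, -0.02, 0.8, 0, 0, 0.175], [0, 0.02, -0.02, 0.8, 0, 0, 0.175]]])

```text
time: 1.77
tool_pos: [0.432, 0.1031, 0.3191]
ee_rot: [-3.141, 0.011, 0.173]
wrist_force: [-0.5, -0.3, -0.9]
width: 0.0006
```

Run:
```python
from h import *
o=robot.get_obs();p0,r0=o["tool_pos"],o["ee_rot"];print(o["time"],p0,np.degrees(r0),o["width"],o["wrist_force"],o["joint_positions"])
d=p0[:2]-CEN;print(np.linalg.norm(d),np.degrees(np.arctan2(d[1],d[0])))
```

```text
1.7667 [0.43197348 0.10312264 0.31912773] [-179.98168663    0.64012689    9.92252772] 0.0006251435204413118 [-0.48510235 -0.26000094 -0.89586061] [ 1.06691199e-01 -1.14496706e-01  1.74046322e+00 -4.23768104e-04
  1.52679501e+00  1.50432954e+00]
0.17585979439986252 -168.82678507452295
```

Request:
move_arm(increments=[[[0, 0.06, -0.1, 0.05, 0, 0, 0], [0, 0.06, -0.1, 0.3, 0, 0, 0], [0, 0.06, -0.1, 0.63, 0, 0, 0], [0, 0.06, -0.1, 0.63, 0, 0, 0]]])

```text
time: 2.1
tool_pos: [0.4365, 0.1145, 0.2577]
ee_rot: [-3.141, 0.008, 0.175]
wrist_force: [-0.8, -0.6, -0.7]
width: 0.0005
```

Run:
```python
from h import *
o=robot.get_obs();p0,r0=o["tool_pos"],o["ee_rot"];print(o["time"],p0,np.degrees(r0),o["width"],o["wrist_force"])
d=p0[:2]-CEN;print(np.linalg.norm(d),np.degrees(np.arctan2(d[1],d[0])))
p,_=robot.snapshot("side");cv2.imwrite("pics/s1.png",p[:,:,::-1])
a0=np.degrees(np.arctan2(d[1],d[0]))
def at(a,z,r):return np.r_[CEN+r*np.array([np.cos(np.radians(a)),np.sin(np.radians(a))]),z]
sp=np.array([3,3,4,6,8,10,12,14,16,18,20,20,20.])/1000
cum=np.cumsum(sp)
pb,rb=p0.copy(),r0.copy()
for i,s in enumerate(cum):
    a=a0+np.degrees(s/.17); P=at(a,p0[2],.171)
    yaw=np.radians(a+180+ -2)
    if i==8:
        pb=lastP;rb=np.array([np.pi,0,lasty])
    print(i,a.round(1),inc(pb,rb,P,yaw)); lastP,lasty=P,yaw
```

```text
2.1 [0.43653963 0.11448075 0.25765356] [-179.97145955    0.47655632   10.02526197] 0.0005222692715564958 [-0.82452685 -0.64298215 -0.7076745 ]
0.1694899677975901 -172.29661127075798
0 -171.3 [-0.016  0.03   0.     0.037]
1 -170.3 [-0.016  0.06   0.     0.026]
2 -168.9 [-0.016  0.1    0.     0.011]
3 -166.9 [-0.014  0.16   0.    -0.012]
4 -164.2 [-0.008  0.24  -0.    -0.042]
5 -160.8 [ 0.005  0.34  -0.    -0.079]
6 -156.8 [ 0.029  0.459 -0.    -0.124]
7 -152.1 [ 0.066  0.594 -0.001 -0.177]
8 -146.7 [ 0.013  0.16   0.    -0.06 ]
9 -140.6 [ 0.046  0.338  0.    -0.127]
10 -133.9 [ 0.104  0.531  0.    -0.202]
11 -127.1 [ 0.185  0.715  0.    -0.277]
12 -120.4 [ 0.286  0.889  0.    -0.352]
```

View pics/s1.png

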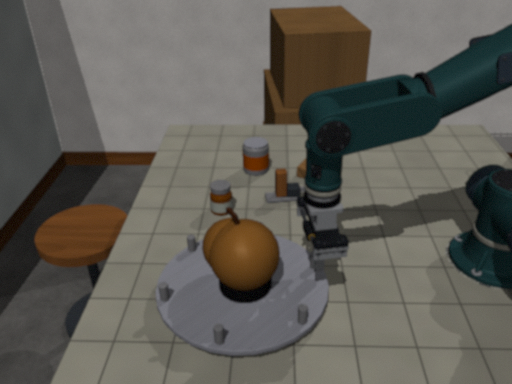

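The side view shows the closed fingers at about (330,255), just behind the peg at (314,256). I'll push in one smooth ramp.

Request:
move_arm(increments=[[[0, -0.01, 0.03, 0, 0, 0, 0], [0, -0.015, 0.06, 0, 0, 0, 0], [0, -0.015, 0.1, 0, 0, 0, 0], [0, -0.014, 0.16, 0, 0, 0, -0.012], [0, -0.008, 0.24, 0, 0, 0, -0.042], [0, 0.005, 0.34, 0, 0, 0, -0.079], [0, 0.029, 0.46, 0, 0, 0, -0.124], [0, 0.066, 0.595, 0, 0, 0, -0.177]]])

```text
time: 2.82
tool_pos: [0.4535, 0.0615, 0.2644]
ee_rot: [-3.124, -0.006, 0.458]
wrist_force: [-6.8, 17.0, 7.2]
width: 0.0005
```

Request:
move_arm(increments=[[[0, 0.013, 0.16, 0, 0, 0, -0.06], [0, 0.046, 0.338, 0, 0, 0, -0.127], [0, 0.104, 0.53, 0, 0, 0, -0.2], [0, 0.185, 0.715, 0, 0, 0, -0.275], [0, 0.22, 0.78, -0.33, 0, 0, -0.3], [0, 0.22, 0.78, -0.7, 0, 0, -0.3]]])

```text
time: 3.32
tool_pos: [0.509, -0.005, 0.331]
ee_rot: [-3.138, 0.003, 0.923]
wrist_force: [-0.1, 0.0, -0.6]
width: 0.0005
```

```bash
cat >> h.py <<'E'
def wheel(tag,nm="top",q0=None):
    t=robot.get_obs()["time"]
    p,D=robot.snapshot(nm);cv2.imwrite(f"pics/{tag}.png",p[:,:,::-1])
    Q=cloud(nm,D);rr=np.linalg.norm(Q[...,:2]-CEN,axis=-1)
    m=((Q[...,2]>.066)&(Q[...,2]<.09)&(rr>.152)&(rr<.188)).astype(np.uint8)
    n,l,s,c=cv2.connectedComponentsWithStats(m);A=[]
    for i in range(1,n):
        if 25<s[i,4]<75:
            q=ray(nm,c[i],.078)[0,:2]-CEN
            if abs(np.linalg.norm(q)-.169)<.006:A.append(np.degrees(np.arctan2(q[1],q[0])))
    A=np.array(A);ph=np.angle(np.exp(6j*np.radians(A)).mean())/6
    # gourd for the branch: fit of two balls from depth points
    g=(Q[...,2]>.13)&(Q[...,2]<.19)&(rr<.1)
    G=Q[g]
    def cost(a):
        e=np.array([np.cos(a),np.sin(a)]);d=[np.linalg.norm(G-np.r_[CEN+o*e,.125],axis=1)-R for R,o in((.075,-.01),(.062,.03))]
        return np.median(abs(np.minimum(*d)))
    cand=[ph+k*np.pi/3 for k in range(6)];cs=[cost(a) for a in cand];k=int(np.argmin(cs))
    return t,(cand[k]+np.pi)%(2*np.pi)-np.pi,len(A),np.round(sorted(cs)[:2],4)
E
python3 - <<'E'
from h import *
r=[wheel(f"w1_{i}") for i in range(4)]
for x in r:print(x[0],np.degrees(x[1]).round(2),x[2:])
t=[x[0] for x in r];a=np.unwrap([x[1] for x in r]);print(np.polyfit(t,a,1))
o=robot.get_obs();print(o["tool_pos"],np.degrees(o["ee_rot"]),o["wrist_force"])
E
```

```text
3.3167 16.9 (4, array([0.0008, 0.0043]))
3.3667 21.4 (4, array([0.0008, 0.0041]))
3.4167 26.02 (4, array([0.0008, 0.0042]))
3.4667 30.5 (4, array([0.0008, 0.0041]))
[ 1.58582885 -4.96486863]
[ 0.50907476 -0.00407908  0.33474448] [ 1.79692107e+02 -1.67280736e-01  5.28620769e+01] [-0.09418921  0.3729685  -1.18981612]
```

Request:
move_arm(increments=[[[1, -0.1, 0.075, 0, 0, 0, -0.079], [1, -0.2, 0.15, 0, 0, 0, -0.158], [1, -0.3, 0.225, 0, 0, 0, -0.237], [1, -0.4, 0.3, 0, 0, 0, -0.316], [1, -0.5, 0.375, 0, 0, 0, -0.395], [1, -0.6, 0.45, 0, 0, 0, -0.474], [1, -0.7, 0.525, 0, 0, 0, -0.553], [1, -0.8, 0.6, 0, 0, 0, -0.632]]])

```text
time: 4.18
tool_pos: [0.5076, -0.1041, 0.3305]
ee_rot: [-3.14, -0.001, 1.922]
wrist_force: [0.2, -0.2, -0.2]
width: 0.0507
```

Request:
move_arm(increments=[[[1, -0.12, -0.04, 0, 0, 0, -0.079], [1, -0.24, -0.08, 0, 0, 0, -0.158], [1, -0.36, -0.13, 0, 0, 0, -0.237], [1, -0.48, -0.17, 0, 0, 0, -0.316], [1, -0.59, -0.21, 0, 0, 0, -0.395], [1, -0.71, -0.26, 0, 0, 0, -0.474], [1, -0.83, -0.3, 0, 0, 0, -0.553], [1, -0.94, -0.34, 0, 0, 0, -0.632]]])

```text
time: 4.85
tool_pos: [0.5074, -0.2041, 0.3305]
ee_rot: [3.141, -0.002, 2.915]
wrist_force: [-0.1, 0.3, -0.5]
width: 0.0941
```

Request:
move_arm(increments=[[[1, -0.06, -0.15, 0, 0, 0, -0.079], [1, -0.11, -0.3, 0, 0, 0, -0.158], [1, -0.17, -0.45, 0, 0, 0, -0.237], [1, -0.22, -0.59, 0, 0, 0, -0.255], [1, -0.22, -0.59, 0, 0, 0, -0.255]]])

```text
time: 5.27
tool_pos: [0.5153, -0.268, 0.3303]
ee_rot: [3.141, -0.002, -2.976]
wrist_force: [0.3, -0.3, 0.1]
width: 0.0938
```

Run:
```python
from h import *
o=robot.get_obs();p0,r0=o["tool_pos"],o["ee_rot"];print(o["time"],p0,np.degrees(r0),o["width"],o["joint_positions"].round(2))
print(inc(p0,r0,[.5175,-.2665,.24],np.radians(190)))
```

```text
5.2667 [ 0.5152671  -0.26801277  0.3302935 ] [ 1.79988371e+02 -1.09735892e-01 -1.70517805e+02] 0.09377220148850386 [-0.58  0.18  1.41 -0.    1.55 -2.31]
[-0.026  0.011  0.903 -0.006]
```

Request:
move_arm(increments=[[[1, -0.026, 0.01, 0.3, 0, 0, 0], [1, -0.026, 0.01, 0.65, 0, 0, 0], [0.6, -0.026, 0.01, 0.9, 0, 0, 0], [0.3, -0.026, 0.01, 0.9, 0, 0, 0], [0, -0.026, 0.01, 0.9, 0, 0, 0], [0, -0.026, 0.01, 0.9, 0, 0, 0], [0, -0.026, 0.01, 0.9, 0, 0, 0], [0, -0.026, 0.01, 0.9, 0, 0, 0]]])

```text
time: 5.93
tool_pos: [0.5188, -0.2648, 0.2443]
ee_rot: [-3.138, 0.003, -2.974]
wrist_force: [-0.6, 1.0, 0.5]
width: 0.0573
```

Request:
move_arm(increments=[[[0, 0, 0, 0, 0, 0, 0], [0, 0, 0, 0, 0, 0, 0], [0, 0, 0, 0, 0, 0, 0]]])

```text
time: 6.18
tool_pos: [0.5182, -0.2647, 0.2424]
ee_rot: [-3.141, 0.001, -2.974]
wrist_force: [0.1, 0.1, -1.1]
width: 0.0373
```

Run:
```python
from h import *
o=robot.get_obs();p0,r0=o["tool_pos"],o["ee_rot"];print(o["time"],p0,np.degrees(r0),o["width"],o["wrist_force"])
# plan: lift to .341 and go to pre-pose handle at CEN+(0,-.24), yaw 90
tgt=[CEN[0],CEN[1]-.25,.342]
print(np.array(tgt)-p0)
```

```text
6.1833 [ 0.51821274 -0.26466906  0.24243672] [-1.79949654e+02  5.12453003e-02 -1.70401529e+02] 0.03734438893153769 [ 0.125948    0.05546372 -1.05003057]
[0.08628726 0.15186906 0.09956328]
```

Request:
move_arm(increments=[[[0, 0, 0, 0, 0, 0, 0], [0, 0, 0, 0, 0, 0, 0], [0, 0, 0, 0, 0, 0, 0], [0, 0, 0, 0, 0, 0, 0], [0, 0, 0, -0.1, 0, 0, 0], [0, 0, 0, -0.4, 0, 0, 0], [0, 0, 0, -0.7, 0, 0, 0], [0, 0, 0, -0.98, 0, 0, 0]]])

```text
time: 6.85
tool_pos: [0.5176, -0.264, 0.3395]
ee_rot: [3.138, -0.003, -2.974]
wrist_force: [0.5, -0.3, -4.3]
width: 0.0278
```

Run:
```python
from h import *
o=robot.get_obs();p0,r0=o["tool_pos"],o["ee_rot"];print(o["time"],p0,np.degrees(r0),o["width"],o["wrist_force"])
p,_=robot.snapshot("side");cv2.imwrite("pics/s2.png",cv2.resize(p[80:380,60:460,::-1],None,fx=2,fy=2))
p0[2]=.340
pos=p0.copy();rpy=np.array([np.pi,0,r0[2]%(2*np.pi)])
tgt=np.array([CEN[0],CEN[1]-.235,.340]);ty=np.pi/2
N=15
ps=[p0+(tgt-p0)*min(1,(i+1)/N) for i in range(N)];ys=[rpy[2]+(ty-rpy[2])*(i+1)/N for i in range(N)]
for i in range(N):
    print(i,inc(pos,rpy,ps[i],ys[i]))
    if i==7:pos=ps[i];rpy=np.array([np.pi,0,ys[i]])
```

```text
6.85 [ 0.51763478 -0.26402541  0.33951908] [ 1.79802384e+02 -1.61521141e-01 -1.70388198e+02] 0.027806707960411056 [ 0.46469277 -0.30725125 -4.31749273]
0 [-0.076  0.1    0.     0.074]
1 [-0.151  0.199  0.     0.148]
2 [-0.227  0.299  0.     0.221]
3 [-0.302  0.398  0.     0.295]
4 [-0.378  0.498  0.     0.369]
5 [-0.454  0.598  0.     0.443]
6 [-0.529  0.697  0.     0.517]
7 [-0.605  0.797  0.     0.59 ]
8 [0.034 0.12  0.    0.074]
9 [0.069 0.24  0.    0.148]
10 [0.103 0.361 0.    0.221]
11 [0.137 0.481 0.    0.295]
12 [0.172 0.601 0.    0.369]
13 [0.206 0.721 0.    0.443]
14 [0.24  0.842 0.    0.517]
```

View pics/s2.png

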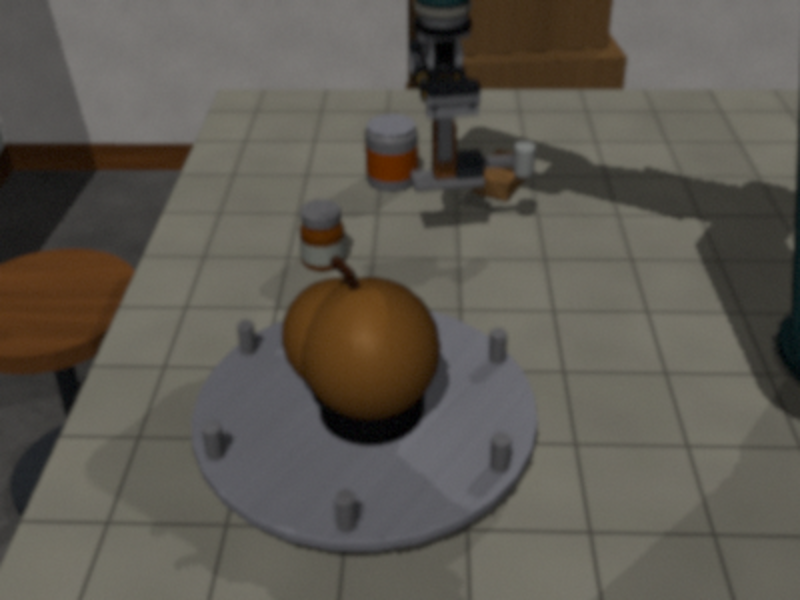

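The burnisher is lifted level, with its handle at (443,145) and its shoe at (525,158). Next I'll carry it to the gourd.

Request:
move_arm(increments=[[[0, -0.07, 0.1, 0, 0, 0, 0.074], [0, -0.15, 0.2, 0, 0, 0, 0.148], [0, -0.23, 0.3, 0, 0, 0, 0.222], [0, -0.3, 0.4, 0, 0, 0, 0.295], [0, -0.38, 0.5, 0, 0, 0, 0.369], [0, -0.455, 0.6, 0, 0, 0, 0.443], [0, -0.53, 0.7, 0, 0, 0, 0.517], [0, -0.605, 0.8, 0, 0, 0, 0.59]]])

```text
time: 7.57
tool_pos: [0.5642, -0.1747, 0.3375]
ee_rot: [-3.14, -0.004, 2.377]
wrist_force: [0.2, -0.1, -3.6]
width: 0.0279
```

Request:
move_arm(increments=[[[0, 0.035, 0.12, 0, 0, 0, 0.074], [0, 0.07, 0.24, 0, 0, 0, 0.148], [0, 0.1, 0.36, 0, 0, 0, 0.222], [0, 0.14, 0.48, 0, 0, 0, 0.295], [0, 0.17, 0.6, 0, 0, 0, 0.369], [0, 0.21, 0.72, 0, 0, 0, 0.443], [0, 0.24, 0.84, 0, 0, 0, 0.517], [0, 0.24, 0.84, 0, 0, 0, 0.517]]])

```text
time: 8.23
tool_pos: [0.6051, -0.096, 0.3375]
ee_rot: [-3.138, -0.003, 1.571]
wrist_force: [0.6, -0.4, -3.9]
width: 0.0279
```

Run:
```python
from h import *
o=robot.get_obs();p0,r0=o["tool_pos"],o["ee_rot"];print(o["time"],p0,np.degrees(r0),o["width"],o["wrist_force"])
r=[wheel(f"w2_{i}") for i in range(4)]
for x in r:print(x[0],np.degrees(x[1]).round(2),x[2:])
t=np.array([x[0] for x in r]);a=np.unwrap([x[1] for x in r]);f=np.polyfit(t-t[-1],a,1);print(f,t[-1])
np.save("fit.npy",[t[-1],*f])
p,D=robot.snapshot("side");cv2.imwrite("pics/s3.png",cv2.resize(p[80:380,60:460,::-1],None,fx=2,fy=2))
Q=cloud("side",D);hsv=cv2.cvtColor(p,cv2.COLOR_RGB2HSV)
m=(hsv[...,1]<70)&(hsv[...,2]>110)&(abs(Q[...,0]-CEN[0])<.03)&(Q[...,1]<.06)&(Q[...,1]>-.03)&(Q[...,2]>.09)&(Q[...,2]<.16)
print("shoe px",m.sum(),Q[m].mean(0) if m.any() else None, Q[m].min(0) if m.any() else None,Q[m].max(0) if m.any() else None)
```

```text
8.2333 [ 0.60511462 -0.0960481   0.33749027] [-1.79819068e+02 -1.47930014e-01  9.00185101e+01] 0.02792802885598789 [ 0.58422339 -0.38359493 -3.88950726]
8.2333 85.16 (5, array([0.0008, 0.0041]))
8.2833 89.36 (4, array([0.0008, 0.0041]))
8.3333 93.58 (4, array([0.0008, 0.004 ]))
8.3833 97.68 (4, array([0.0008, 0.004 ]))
[1.45746305 1.70531666] 8.3833
shoe px 18 [0.60107565 0.01997279 0.14690223] [0.59105641 0.01460026 0.14470719] [0.61202807 0.0276136  0.14941179]
```

View pics/s3.png

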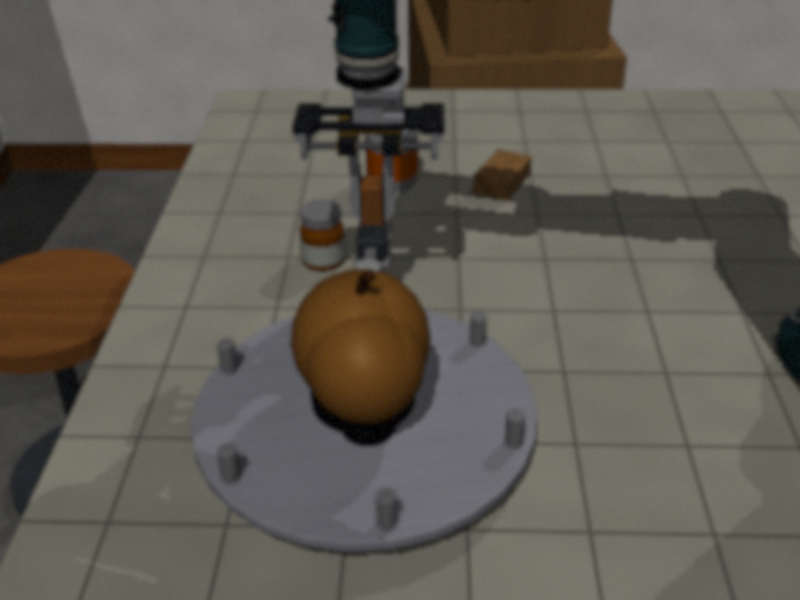

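View pics/w2_3.png

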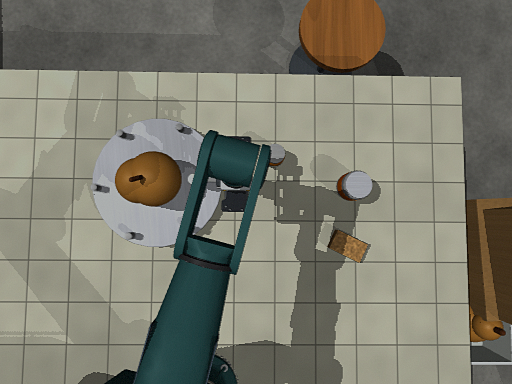

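```bash
cat > plan.py <<'E'
from h import *
import json,os
PHI=-np.pi/2
def roff(psi):
    f=lambda o,R:o*np.cos(psi)+np.sqrt(R*R-o*o*np.sin(psi)**2)
    a,b=f(-.01,.09),f(.03,.077)
    return (a,-.01,.075) if a>b else (b,.03,.062)
def tq(q,w,F,mu):
    psi=PHI-q;r,o,R=roff(psi)
    s=r*np.array([np.cos(psi),np.sin(psi)]);b=np.array([o,0.]);n=(s-b)/(R+.015)
    t=np.array([-n[1],n[0]]);e=s/r
    sg=np.tanh(w/.02)
    d=-n-sg*mu*t            # force on gourd per N
    N=F/abs(d@e);f=N*d;c=b+R*n
    return c[0]*f[1]-c[1]*f[0],N
def simu(t0,q,w,T,F=4.,I=1.4,mu=.22,dt=1/240,ton=0.):
    out=[(t0,q,w)]
    for i in range(int(round(T/dt))):
        tau=-(.01*np.tanh(w/.01)+.02*w)
        if t0+i*dt>=ton: tau+=tq(q,w,F,mu)[0]
        w+=tau/I*dt;q+=w*dt;out.append((t0+(i+1)*dt,q,w))
    return np.array(out)
def ystar(q,c=.010):   # TCP y for compression c
    return CEN[1]-roff(PHI-q)[0]-.115+c
def rows(S,t0,ncalls,y0,c=.010,lag=.04,ramp=0,nrow=8,ystart=None):
    """S sim; y0 = TCP y at increment zero of first call"""
    base=y0;cur=y0;k=0
    for j in range(ncalls):
        R=[]
        for i in range(nrow):
            k+=1;te=t0+k/12+lag
            q=np.interp(te,S[:,0],S[:,1]);y=ystar(q,c)
            if k<=ramp:y=ystart+(y-ystart)*k/ramp
            R.append(round((y-base)/.1,2));cur=base+R[-1]*.1
        w=np.interp(t0+k/12,S[:,0],S[:,2]);q=np.interp(t0+k/12,S[:,0],S[:,1])
        print(f"call{j} end t={t0+k/12:.2f} w={w:.2f} psi={np.degrees((PHI-q+np.pi)%(2*np.pi)-np.pi):.0f} y={cur:.4f}:",R);base=cur
E
python3 - <<'E'
from plan import *
o=robot.get_obs();t=o["time"];y=o["tool_pos"][1];print(t,o["tool_pos"],o["wrist_force"])
S=simu(8.3833,1.7053,1.45,6,I=1.4,ton=t+.3)
rows(S,t,3,y,ramp=5,ystart=y)
S=simu(8.3833,1.7053,1.45,40,I=1.4,ton=t+.3)
for T in range(9,40,2):print(T,np.interp(T,S[:,0],S[:,2]).round(2),end=" ")
E
```

```text
8.4833 [ 0.60438941 -0.09878347  0.33900829] [ 0.38159023 -0.09157985 -2.80057923]
call0 end t=9.15 w=1.42 psi=109 y=-0.0598: [np.float64(0.06), np.float64(0.13), np.float64(0.2), np.float64(0.28), np.float64(0.35), np.float64(0.36), np.float64(0.38), np.float64(0.39)]
call1 end t=9.82 w=1.38 psi=56 y=-0.0598: [np.float64(0.01), np.float64(0.02), np.float64(0.03), np.float64(0.04), np.float64(0.06), np.float64(0.07), np.float64(0.04), np.float64(0.0)]
call2 end t=10.48 w=1.28 psi=5 y=-0.0748: [np.float64(-0.03), np.float64(-0.06), np.float64(-0.08), np.float64(-0.11), np.float64(-0.12), np.float64(-0.14), np.float64(-0.15), np.float64(-0.15)]
9 1.43 11 1.25 13 1.1 15 1.0 17 0.8 19 0.69 21 0.53 23 0.43 25 0.36 27 0.12 29 -0.03 31 -0.07 33 -0.13 35 -0.04 37 0.01 39 0.01
```

Request:
move_arm(increments=[[[0, 0.06, 0, 0, 0, 0, 0], [0, 0.13, 0, 0, 0, 0, 0], [0, 0.2, 0, 0, 0, 0, 0], [0, 0.28, 0, 0, 0, 0, 0], [0, 0.35, 0, 0, 0, 0, 0], [0, 0.36, 0, 0, 0, 0, 0], [0, 0.38, 0, 0, 0, 0, 0], [0, 0.39, 0, 0, 0, 0, 0]]])

```text
time: 9.15
tool_pos: [0.605, -0.0596, 0.3401]
ee_rot: [3.14, 0.003, 1.57]
wrist_force: [1.4, -5.4, -3.6]
width: 0.0278
```

Run:
```python
from plan import *
x=wheel("w3_0");o=robot.get_obs();t=o["time"];print(x,o["tool_pos"],o["wrist_force"],np.degrees(o["ee_rot"]))
S=simu(8.3833,1.7053,1.45,8,I=1.4,ton=8.8);q=np.interp(x[0],S[:,0],S[:,1]);print("pred",q%6.283,"c geo",(o["tool_pos"][1]-ystar(q,0))*1e3)
rows(S,t,3,-.0598)
```

```text
(9.15, np.float64(2.801862510974569), 5, array([0.0008, 0.0041])) [ 0.60495204 -0.05951219  0.34002432] [ 1.28296754 -4.61653673 -3.7939718 ] [1.79941880e+02 1.24318519e-01 8.99559178e+01]
pred 2.8072163053444377 c geo 11.072515587507201
call0 end t=9.87 w=1.37 psi=52 y=-0.0618: [np.float64(0.02), np.float64(0.03), np.float64(0.04), np.float64(0.05), np.float64(0.06), np.float64(0.05), np.float64(0.02), np.float64(-0.02)]
call1 end t=10.53 w=1.28 psi=1 y=-0.0748: [np.float64(-0.03), np.float64(-0.05), np.float64(-0.08), np.float64(-0.1), np.float64(-0.11), np.float64(-0.12), np.float64(-0.13), np.float64(-0.13)]
call2 end t=11.20 w=1.25 psi=-47 y=-0.0608: [np.float64(0.0), np.float64(0.01), np.float64(0.02), np.float64(0.04), np.float64(0.06), np.float64(0.09), np.float64(0.11), np.float64(0.14)]
```

Request:
move_arm(increments=[[[0, 0.02, 0, 0, 0, 0, 0], [0, 0.03, 0, 0, 0, 0, 0], [0, 0.04, 0, 0, 0, 0, 0], [0, 0.05, 0, 0, 0, 0, 0], [0, 0.06, 0, 0, 0, 0, 0], [0, 0.05, 0, 0, 0, 0, 0], [0, 0.02, 0, 0, 0, 0, 0], [0, -0.02, 0, 0, 0, 0, 0]]])

```text
time: 9.87
tool_pos: [0.6052, -0.0612, 0.34]
ee_rot: [3.139, -0.0, 1.57]
wrist_force: [2.3, -2.9, -3.5]
width: 0.0279
```

Request:
move_arm(increments=[[[0, -0.03, 0, 0, 0, 0, 0], [0, -0.05, 0, 0, 0, 0, 0], [0, -0.08, 0, 0, 0, 0, 0], [0, -0.1, 0, 0, 0, 0, 0], [0, -0.11, 0, 0, 0, 0, 0], [0, -0.12, 0, 0, 0, 0, 0], [0, -0.13, 0, 0, 0, 0, 0], [0, -0.13, 0, 0, 0, 0, 0]]])

```text
time: 10.53
tool_pos: [0.6047, -0.0745, 0.3396]
ee_rot: [-3.141, 0.001, 1.57]
wrist_force: [0.5, -4.8, -3.6]
width: 0.0281
```

```bash
cat > chk.py <<'E'
import sys
from plan import *
LOG="log.json"
L=json.load(open(LOG)) if os.path.exists(LOG) else [[8.3833,1.7053],[9.15,2.8019]]
def step(tag,ybase,ncalls=3,c=.010,lag=.04,F=4.,n=1,keep=5):
    from scipy.optimize import least_squares
    o0=robot.get_obs()
    for i in range(n):
        x=wheel(f"{tag}_{i}");L.append([x[0],x[1]])
    json.dump(L,open(LOG,"w"))
    t,q=np.array(L).T;q=np.unwrap(q)
    # unwrap using speed guess
    for i in range(1,len(t)):
        g=q[i-1]+(t[i]-t[i-1])*(1.4-.075*(t[i-1]-8.4) if t[i]<22 else .2); q[i]=q[i]+2*np.pi*np.round((g-q[i])/(2*np.pi))
    k=max(0,len(t)-keep);tt,qq=t[k:],q[k:]
    def f(p):
        S=simu(tt[0],p[0],p[1],tt[-1]-tt[0]+.02,F=F,I=p[2],mu=p[3],ton=8.8);return np.r_[(np.interp(tt,S[:,0],S[:,1])-qq)/.005,(p[2]-1.4)/.15,(p[3]-.22)/.03]
    r=least_squares(f,[qq[0],1.4-.075*(tt[0]-8.4),1.4,.22],diff_step=1e-3);p=r.x
    S=simu(tt[0],p[0],p[1],60,F=F,I=p[2],mu=p[3],ton=8.8)
    o=robot.get_obs();tn=o["time"];qn=np.interp(tn,S[:,0],S[:,1])
    print("x",x[2:],"fit",p.round(3),"res",(r.fun[:-2]*.005).round(3),"w now",np.interp(tn,S[:,0],S[:,2]).round(3))
    for oo in(o0,o):
        qk=np.interp(oo["time"],S[:,0],S[:,1]);print("t",oo["time"],"pos",oo["tool_pos"].round(4),"F",oo["wrist_force"].round(2),"c geo mm",((oo["tool_pos"][1]-ystar(qk,0))*1e3).round(1),"rpy",np.degrees(oo["ee_rot"]).round(1),"w",oo["width"].round(4))
    rows(S,tn,ncalls,ybase,c=c,lag=lag)
    return S
E
python3 - <<'E'
from chk import *
S=step("w4",-.0748,4)
E
```

```text
x (4, array([0.0008, 0.0042])) fit [1.708 1.435 1.261 0.239] res [ 0.003 -0.005  0.002] w now 1.231Traceback (most recent call last):
  File "<stdin>", line 2, in <module>
  File "chk.py", line 23, in step
    qk=np.interp(oo["time"],S[:,0],S[:,1]);print("t",oo["time"],"pos",oo["tool_pos"].round(4),"F",oo["wrist_force"].round(2),"c geo mm",((oo["tool_pos"][1]-ystar(qk,0))*1e3).round(1),"rpy",np.degrees(oo["ee_rot"]).round(1),"w",oo["width"].round(4))
                                                                                                                                                                                                                                   ^^^^^^^^^^^^^^^^^
AttributeError: 'float' object has no attribute 'round'
```

```bash
sed -i 's/oo\["width"\].round(4)/round(float(oo["width"]),4)/; s/"t",oo\["time"\]/"t",round(float(oo["time"]),3)/' chk.py
sed -i 's/R.append(round((y-base)\/.1,2))/R.append(float(round((y-base)\/.1,2)))/' plan.py
sed -i 's/    json.dump(L/    if n==0:x=[0,0,0,0]\n    json.dump(L/' chk.py
python3 - <<'E'
from chk import *
S=step("w4",-.0748,5,c=.0107,lag=.015,n=0)
E
```

```text
x [0, 0] fit [1.708 1.435 1.261 0.239] res [ 0.003 -0.005  0.002] w now 1.231
t 10.583 pos [ 0.6047 -0.0744  0.3396] F [ 1.76 -5.1  -2.8 ] c geo mm 10.4 rpy [-180.    0.   90.] w 0.0281
t 10.583 pos [ 0.6047 -0.0744  0.3396] F [ 1.76 -5.1  -2.8 ] c geo mm 10.4 rpy [-180.    0.   90.] w 0.0281
call0 end t=11.25 w=1.20 psi=-46 y=-0.0618: [0.01, 0.02, 0.03, 0.04, 0.06, 0.08, 0.11, 0.13]
call1 end t=11.92 w=1.16 psi=-91 y=-0.0568: [0.03, 0.06, 0.09, 0.09, 0.08, 0.07, 0.06, 0.05]
call2 end t=12.58 w=1.08 psi=-134 y=-0.0638: [-0.01, -0.02, -0.03, -0.04, -0.05, -0.06, -0.06, -0.07]
call3 end t=13.25 w=1.01 psi=-174 y=-0.0668: [-0.01, -0.01, -0.02, -0.02, -0.03, -0.03, -0.03, -0.03]
call4 end t=13.92 w=0.96 psi=149 y=-0.0658: [-0.0, -0.0, -0.0, 0.0, 0.0, 0.01, 0.01, 0.01]
```

Request:
move_arm(increments=[[[0, 0.01, 0, 0, 0, 0, 0], [0, 0.02, 0, 0, 0, 0, 0], [0, 0.03, 0, 0, 0, 0, 0], [0, 0.04, 0, 0, 0, 0, 0], [0, 0.06, 0, 0, 0, 0, 0], [0, 0.08, 0, 0, 0, 0, 0], [0, 0.1, 0, 0, 0, 0, 0], [0, 0.13, 0, 0, 0, 0, 0]]])

```text
time: 11.25
tool_pos: [0.6043, -0.0615, 0.3393]
ee_rot: [-3.139, 0.001, 1.571]
wrist_force: [-0.3, -5.1, -3.8]
width: 0.0275
```

Request:
move_arm(increments=[[[0, 0.03, 0, 0, 0, 0, 0], [0, 0.06, 0, 0, 0, 0, 0], [0, 0.08, 0, 0, 0, 0, 0], [0, 0.08, 0, 0, 0, 0, 0], [0, 0.08, 0, 0, 0, 0, 0], [0, 0.07, 0, 0, 0, 0, 0], [0, 0.06, 0, 0, 0, 0, 0], [0, 0.05, 0, 0, 0, 0, 0]]])

```text
time: 11.92
tool_pos: [0.605, -0.0564, 0.3399]
ee_rot: [3.141, 0.001, 1.57]
wrist_force: [2.9, -5.2, -4.0]
width: 0.0276
```

Request:
move_arm(increments=[[[0, -0.01, 0, 0, 0, 0, 0], [0, -0.02, 0, 0, 0, 0, 0], [0, -0.03, 0, 0, 0, 0, 0], [0, -0.04, 0, 0, 0, 0, 0], [0, -0.05, 0, 0, 0, 0, 0], [0, -0.06, 0, 0, 0, 0, 0], [0, -0.06, 0, 0, 0, 0, 0], [0, -0.07, 0, 0, 0, 0, 0]]])

```text
time: 12.58
tool_pos: [0.605, -0.0633, 0.3398]
ee_rot: [3.141, 0.0, 1.57]
wrist_force: [2.3, -4.4, -4.3]
width: 0.0278
```

Run:
```python
from chk import *
S=step("w5",-.0638,6,c=.0105,lag=.015)
```

```text
x (5, array([0.0008, 0.004 ])) fit [1.706 1.447 1.118 0.256] res [ 0.     0.001 -0.002  0.001] w now 1.024
t 12.583 pos [ 0.605  -0.0633  0.3398] F [ 2.29 -4.39 -4.29] c geo mm 10.5 rpy [180.   0.  90.] w 0.0278
t 12.633 pos [ 0.6049 -0.0635  0.3398] F [ 2.62 -4.89 -4.49] c geo mm 10.7 rpy [180.   0.  90.] w 0.0282
call0 end t=13.30 w=0.94 psi=-170 y=-0.0668: [-0.01, -0.01, -0.02, -0.02, -0.03, -0.03, -0.03, -0.03]
call1 end t=13.97 w=0.88 psi=155 y=-0.0658: [-0.0, -0.0, -0.0, -0.0, -0.0, -0.0, 0.0, 0.01]
call2 end t=14.63 w=0.83 psi=123 y=-0.0618: [-0.0, 0.0, 0.01, 0.01, 0.02, 0.02, 0.03, 0.04]
call3 end t=15.30 w=0.79 psi=92 y=-0.0568: [0.0, 0.01, 0.02, 0.02, 0.03, 0.04, 0.04, 0.05]
call4 end t=15.97 w=0.75 psi=62 y=-0.0538: [0.0, 0.01, 0.02, 0.02, 0.03, 0.04, 0.04, 0.03]
call5 end t=16.63 w=0.61 psi=37 y=-0.0668: [-0.02, -0.04, -0.05, -0.07, -0.09, -0.1, -0.11, -0.13]
```

Request:
move_arm(increments=[[[0, -0.01, 0, 0, 0, 0, 0], [0, -0.01, 0, 0, 0, 0, 0], [0, -0.02, 0, 0, 0, 0, 0], [0, -0.02, 0, 0, 0, 0, 0], [0, -0.03, 0, 0, 0, 0, 0], [0, -0.03, 0, 0, 0, 0, 0], [0, -0.03, 0, 0, 0, 0, 0], [0, -0.03, 0, 0, 0, 0, 0]]])

```text
time: 13.3
tool_pos: [0.6049, -0.0664, 0.3398]
ee_rot: [3.141, 0.001, 1.57]
wrist_force: [1.8, -5.3, -3.8]
width: 0.0278
```

Request:
move_arm(increments=[[[0, 0, 0, 0, 0, 0, 0], [0, 0, 0, 0, 0, 0, 0], [0, 0, 0, 0, 0, 0, 0], [0, 0, 0, 0, 0, 0, 0], [0, 0, 0, 0, 0, 0, 0], [0, 0, 0, 0, 0, 0, 0], [0, 0, 0, 0, 0, 0, 0], [0, 0.01, 0, 0, 0, 0, 0]]])

```text
time: 13.97
tool_pos: [0.6048, -0.0656, 0.3397]
ee_rot: [-3.141, 0.001, 1.57]
wrist_force: [1.5, -5.4, -4.3]
width: 0.0278
```

Request:
move_arm(increments=[[[0, 0, 0, 0, 0, 0, 0], [0, 0, 0, 0, 0, 0, 0], [0, 0.01, 0, 0, 0, 0, 0], [0, 0.01, 0, 0, 0, 0, 0], [0, 0.02, 0, 0, 0, 0, 0], [0, 0.02, 0, 0, 0, 0, 0], [0, 0.03, 0, 0, 0, 0, 0], [0, 0.04, 0, 0, 0, 0, 0]]])

```text
time: 14.63
tool_pos: [0.6047, -0.0615, 0.3396]
ee_rot: [-3.141, 0.001, 1.57]
wrist_force: [1.9, -5.2, -3.3]
width: 0.0277
```

Run:
```python
from chk import *
S=step("w6",-.0618,6,c=.0105,lag=.015)
```

```text
x (3, array([0.0008, 0.004 ])) fit [1.701 1.458 1.056 0.256] res [-0.004  0.004  0.005 -0.007  0.003] w now 0.798
t 14.633 pos [ 0.6047 -0.0615  0.3396] F [ 1.86 -5.19 -3.27] c geo mm 11.8 rpy [-1.8e+02  1.0e-01  9.0e+01] w 0.0277
t 14.683 pos [ 0.6047 -0.0613  0.3396] F [ 1.16 -5.41 -3.79] c geo mm 11.6 rpy [-180.    0.   90.] w 0.0277
call0 end t=15.35 w=0.76 psi=94 y=-0.0568: [0.0, 0.01, 0.01, 0.02, 0.03, 0.03, 0.04, 0.05]
call1 end t=16.02 w=0.72 psi=66 y=-0.0528: [0.0, 0.01, 0.01, 0.02, 0.03, 0.03, 0.04, 0.04]
call2 end t=16.68 w=0.58 psi=41 y=-0.0648: [-0.01, -0.03, -0.05, -0.06, -0.08, -0.09, -0.11, -0.12]
call3 end t=17.35 w=0.45 psi=21 y=-0.0718: [-0.01, -0.02, -0.03, -0.04, -0.05, -0.06, -0.06, -0.07]
call4 end t=18.02 w=0.35 psi=6 y=-0.0738: [-0.0, -0.01, -0.01, -0.01, -0.02, -0.02, -0.02, -0.02]
call5 end t=18.68 w=0.28 psi=-6 y=-0.0738: [-0.0, -0.0, -0.0, -0.0, -0.0, -0.0, -0.0, -0.0]
```

Request:
move_arm(increments=[[[0, 0, 0, 0, 0, 0, 0], [0, 0, 0, 0, 0, 0, 0], [0, 0.01, 0, 0, 0, 0, 0], [0, 0.01, 0, 0, 0, 0, 0], [0, 0.02, 0, 0, 0, 0, 0], [0, 0.03, 0, 0, 0, 0, 0], [0, 0.03, 0, 0, 0, 0, 0], [0, 0.04, 0, 0, 0, 0, 0]]])

```text
time: 15.35
tool_pos: [0.6047, -0.0574, 0.3396]
ee_rot: [-3.141, 0.0, 1.57]
wrist_force: [2.0, -5.1, -3.7]
width: 0.0281
```

Run:
```python
from chk import *
S=step("w7",-.0578,5,c=.0100,lag=.015,F=4.7,keep=6)
```

```text
x (5, array([0.0008, 0.0041])) fit [1.7   1.458 1.191 0.261] res [-0.005  0.004  0.007 -0.007 -0.005  0.006] w now 0.748
t 15.35 pos [ 0.6047 -0.0574  0.3396] F [ 1.96 -5.13 -3.73] c geo mm 10.6 rpy [-180.    0.   90.] w 0.0281
t 15.4 pos [ 0.6047 -0.0572  0.3396] F [ 1.35 -4.52 -2.57] c geo mm 10.5 rpy [-180.    0.   90.] w 0.0279
call0 end t=16.07 w=0.71 psi=65 y=-0.0528: [0.01, 0.01, 0.02, 0.03, 0.03, 0.04, 0.04, 0.05]
call1 end t=16.73 w=0.56 psi=40 y=-0.0658: [-0.02, -0.04, -0.06, -0.07, -0.09, -0.1, -0.11, -0.13]
call2 end t=17.40 w=0.43 psi=22 y=-0.0718: [-0.01, -0.02, -0.03, -0.04, -0.04, -0.05, -0.06, -0.06]
call3 end t=18.07 w=0.33 psi=7 y=-0.0748: [-0.01, -0.01, -0.02, -0.02, -0.02, -0.02, -0.03, -0.03]
call4 end t=18.73 w=0.25 psi=-4 y=-0.0748: [0.0, 0.0, 0.0, 0.0, 0.0, 0.0, 0.0, 0.0]
```

Request:
move_arm(increments=[[[0, 0.01, 0, 0, 0, 0, 0], [0, 0.01, 0, 0, 0, 0, 0], [0, 0.02, 0, 0, 0, 0, 0], [0, 0.03, 0, 0, 0, 0, 0], [0, 0.03, 0, 0, 0, 0, 0], [0, 0.04, 0, 0, 0, 0, 0], [0, 0.04, 0, 0, 0, 0, 0], [0, 0.05, 0, 0, 0, 0, 0]]])

```text
time: 16.07
tool_pos: [0.6048, -0.0524, 0.3397]
ee_rot: [-3.141, 0.0, 1.57]
wrist_force: [0.8, -5.1, -4.4]
width: 0.0278
```

Request:
move_arm(increments=[[[0, -0.02, 0, 0, 0, 0, 0], [0, -0.04, 0, 0, 0, 0, 0], [0, -0.06, 0, 0, 0, 0, 0], [0, -0.07, 0, 0, 0, 0, 0], [0, -0.09, 0, 0, 0, 0, 0]]])

```text
time: 16.48
tool_pos: [0.6053, -0.0612, 0.3401]
ee_rot: [3.139, -0.0, 1.57]
wrist_force: [3.2, -3.6, -3.7]
width: 0.0277
```

Run:
```python
from chk import *
S=step("w8",-.0618,6,c=.0095,lag=.015,F=4.5,keep=5)
```

```text
x (5, array([0.0008, 0.0044])) fit [4.638 1.224 1.104 0.265] res [-0.001  0.003 -0.004 -0.001  0.003] w now 0.587
t 16.483 pos [ 0.6053 -0.0612  0.3401] F [ 3.17 -3.63 -3.71] c geo mm 9.3 rpy [179.9  -0.   90. ] w 0.0277
t 16.533 pos [ 0.6052 -0.0617  0.3401] F [ 2.95 -4.19 -3.93] c geo mm 9.8 rpy [179.9   0.   89.9] w 0.0279
call0 end t=17.20 w=0.44 psi=29 y=-0.0708: [-0.02, -0.03, -0.04, -0.05, -0.06, -0.07, -0.08, -0.09]
call1 end t=17.87 w=0.32 psi=14 y=-0.0738: [-0.0, -0.01, -0.01, -0.02, -0.02, -0.03, -0.03, -0.03]
call2 end t=18.53 w=0.23 psi=4 y=-0.0748: [-0.01, -0.01, -0.01, -0.01, -0.01, -0.01, -0.01, -0.01]
call3 end t=19.20 w=0.15 psi=-3 y=-0.0748: [-0.0, -0.0, -0.0, -0.0, -0.0, -0.0, -0.0, -0.0]
call4 end t=19.87 w=0.09 psi=-8 y=-0.0748: [-0.0, -0.0, -0.0, -0.0, -0.0, -0.0, -0.0, -0.0]
call5 end t=20.53 w=0.04 psi=-10 y=-0.0748: [-0.0, -0.0, 0.0, 0.0, 0.0, 0.0, 0.0, 0.0]
```

Request:
move_arm(increments=[[[0, -0.02, 0, 0, 0, 0, 0], [0, -0.03, 0, 0, 0, 0, 0], [0, -0.04, 0, 0, 0, 0, 0], [0, -0.05, 0, 0, 0, 0, 0], [0, -0.06, 0, 0, 0, 0, 0], [0, -0.07, 0, 0, 0, 0, 0], [0, -0.08, 0, 0, 0, 0, 0], [0, -0.09, 0, 0, 0, 0, 0]]])

```text
time: 17.2
tool_pos: [0.6049, -0.0704, 0.3398]
ee_rot: [3.141, 0.0, 1.57]
wrist_force: [2.7, -3.9, -3.7]
width: 0.0279
```

Request:
move_arm(increments=[[[0, 0, 0, 0, 0, 0, 0], [0, -0.01, 0, 0, 0, 0, 0], [0, -0.01, 0, 0, 0, 0, 0], [0, -0.02, 0, 0, 0, 0, 0], [0, -0.02, 0, 0, 0, 0, 0], [0, -0.03, 0, 0, 0, 0, 0], [0, -0.03, 0, 0, 0, 0, 0], [0, -0.03, 0, 0, 0, 0, 0]]])

```text
time: 17.87
tool_pos: [0.6048, -0.0734, 0.3397]
ee_rot: [-3.141, 0.0, 1.57]
wrist_force: [1.5, -5.5, -4.4]
width: 0.0281
```

Run:
```python
from chk import *
S=step("w9",-.0738,6,c=.0095,lag=.015,F=4.5,keep=4)
```

```text
x (3, array([0.0008, 0.004 ])) fit [8.801 0.768 1.228 0.245] res [ 0.002 -0.003  0.     0.   ] w now 0.369
t 17.867 pos [ 0.6048 -0.0734  0.3397] F [ 1.49 -5.49 -4.4 ] c geo mm 10.5 rpy [-180.    0.   90.] w 0.0281
t 17.917 pos [ 0.6048 -0.0734  0.3396] F [ 1.51 -5.4  -3.9 ] c geo mm 10.6 rpy [-180.    0.   90.] w 0.0282
call0 end t=18.58 w=0.30 psi=-2 y=-0.0748: [-0.01, -0.01, -0.01, -0.01, -0.01, -0.01, -0.01, -0.01]
call1 end t=19.25 w=0.25 psi=-12 y=-0.0748: [-0.0, -0.0, -0.0, -0.0, -0.0, 0.0, 0.0, 0.0]
call2 end t=19.92 w=0.21 psi=-21 y=-0.0728: [0.01, 0.01, 0.01, 0.01, 0.02, 0.02, 0.02, 0.02]
call3 end t=20.58 w=0.20 psi=-29 y=-0.0698: [0.01, 0.01, 0.01, 0.01, 0.02, 0.02, 0.02, 0.03]
call4 end t=21.25 w=0.19 psi=-36 y=-0.0678: [-0.0, 0.0, 0.01, 0.01, 0.01, 0.02, 0.02, 0.02]
call5 end t=21.92 w=0.19 psi=-44 y=-0.0638: [0.01, 0.01, 0.02, 0.02, 0.02, 0.03, 0.03, 0.04]
```

Request:
move_arm(increments=[[[0, 0, 0, 0, 0, 0, 0], [0, 0, 0, 0, 0, 0, 0], [0, 0, 0, 0, 0, 0, 0], [0, 0, 0, 0, 0, 0, 0], [0, 0, 0, 0, 0, 0, 0], [0, 0, 0, 0, 0, 0, 0], [0, 0, 0, 0, 0, 0, 0], [0, 0, 0, 0, 0, 0, 0]]])

```text
time: 18.58
tool_pos: [0.6047, -0.0735, 0.3396]
ee_rot: [-3.141, 0.001, 1.57]
wrist_force: [1.3, -4.8, -4.3]
width: 0.0275
```

Request:
move_arm(increments=[[[0, 0, 0, 0, 0, 0, 0], [0, 0, 0, 0, 0, 0, 0], [0, 0, 0, 0, 0, 0, 0], [0, 0, 0, 0, 0, 0, 0], [0, 0, 0, 0, 0, 0, 0], [0, 0, 0, 0, 0, 0, 0]]])

```text
time: 19.08
tool_pos: [0.6046, -0.0735, 0.3395]
ee_rot: [-3.141, 0.001, 1.57]
wrist_force: [1.5, -5.0, -3.5]
width: 0.0275
```

Run:
```python
from chk import *
S=step("w10",-.0738,6,c=.0110,lag=.015,F=5,keep=4)
```

```text
x (5, array([0.0008, 0.004 ])) fit [9.339 0.733 1.284 0.242] res [-0.002  0.004 -0.006  0.002] w now 0.235
t 19.083 pos [ 0.6046 -0.0735  0.3395] F [ 1.5  -4.96 -3.54] c geo mm 10.9 rpy [-179.9    0.    90. ] w 0.0275
t 19.133 pos [ 0.6046 -0.0735  0.3395] F [ 2.01 -5.05 -3.67] c geo mm 10.8 rpy [-179.9    0.    90. ] w 0.0281
call0 end t=19.80 w=0.20 psi=-17 y=-0.0718: [0.01, 0.01, 0.01, 0.01, 0.01, 0.02, 0.02, 0.02]
call1 end t=20.47 w=0.17 psi=-24 y=-0.0698: [0.0, 0.0, 0.01, 0.01, 0.01, 0.01, 0.01, 0.02]
call2 end t=21.13 w=0.16 psi=-30 y=-0.0678: [-0.0, 0.0, 0.0, 0.01, 0.01, 0.01, 0.01, 0.02]
call3 end t=21.80 w=0.15 psi=-36 y=-0.0658: [-0.0, 0.0, 0.0, 0.01, 0.01, 0.01, 0.02, 0.02]
call4 end t=22.47 w=0.16 psi=-42 y=-0.0628: [0.0, 0.01, 0.01, 0.01, 0.02, 0.02, 0.02, 0.03]
call5 end t=23.13 w=0.17 psi=-48 y=-0.0598: [-0.0, 0.0, 0.01, 0.01, 0.01, 0.02, 0.02, 0.03]
```

Request:
move_arm(increments=[[[0, 0.01, 0, 0, 0, 0, 0], [0, 0.01, 0, 0, 0, 0, 0], [0, 0.01, 0, 0, 0, 0, 0], [0, 0.01, 0, 0, 0, 0, 0], [0, 0.01, 0, 0, 0, 0, 0], [0, 0.02, 0, 0, 0, 0, 0], [0, 0.02, 0, 0, 0, 0, 0], [0, 0.02, 0, 0, 0, 0, 0]]])

```text
time: 19.8
tool_pos: [0.6046, -0.0716, 0.3395]
ee_rot: [-3.14, 0.001, 1.57]
wrist_force: [1.5, -4.7, -4.3]
width: 0.0277
```

Request:
move_arm(increments=[[[0, 0, 0, 0, 0, 0, 0], [0, 0, 0, 0, 0, 0, 0], [0, 0.01, 0, 0, 0, 0, 0], [0, 0.01, 0, 0, 0, 0, 0], [0, 0.01, 0, 0, 0, 0, 0], [0, 0.01, 0, 0, 0, 0, 0], [0, 0.01, 0, 0, 0, 0, 0], [0, 0.02, 0, 0, 0, 0, 0]]])

```text
time: 20.47
tool_pos: [0.6045, -0.0697, 0.3394]
ee_rot: [-3.14, 0.001, 1.57]
wrist_force: [0.3, -5.5, -3.7]
width: 0.0281
```

Run:
```python
from chk import *
S=step("w11",-.0698,6,c=.0105,lag=.015,F=4.8,keep=4)
```

```text
x (5, array([0.0008, 0.0043])) fit [10.12   0.635  1.169  0.268] res [-0.     0.003 -0.006  0.002] w now 0.123
t 20.467 pos [ 0.6045 -0.0697  0.3394] F [ 0.32 -5.48 -3.73] c geo mm 12.3 rpy [-1.799e+02  1.000e-01  9.000e+01] w 0.0281
t 20.517 pos [ 0.6045 -0.0695  0.3394] F [ 0.35 -5.63 -3.48] c geo mm 12.4 rpy [-1.799e+02  1.000e-01  9.000e+01] w 0.028
call0 end t=21.18 w=0.10 psi=-26 y=-0.0698: [-0.01, -0.01, -0.01, -0.01, -0.01, -0.01, -0.01, -0.0]
call1 end t=21.85 w=0.08 psi=-29 y=-0.0688: [-0.0, -0.0, -0.0, 0.0, 0.0, 0.0, 0.0, 0.01]
call2 end t=22.52 w=0.06 psi=-32 y=-0.0678: [-0.0, -0.0, -0.0, 0.0, 0.0, 0.0, 0.0, 0.01]
call3 end t=23.18 w=0.05 psi=-34 y=-0.0678: [-0.0, -0.0, -0.0, -0.0, 0.0, 0.0, 0.0, 0.0]
call4 end t=23.85 w=0.05 psi=-36 y=-0.0668: [0.01, 0.01, 0.01, 0.01, 0.01, 0.01, 0.01, 0.01]
call5 end t=24.52 w=0.05 psi=-38 y=-0.0658: [0.0, 0.0, 0.0, 0.01, 0.01, 0.01, 0.01, 0.01]
```

Request:
move_arm(increments=[[[0, 0, 0, 0, 0, 0, 0], [0, 0, 0, 0, 0, 0, 0], [0, 0, 0, 0, 0, 0, 0], [0, 0, 0, 0, 0, 0, 0], [0, 0, 0, 0, 0, 0, 0], [0, 0, 0, 0, 0, 0, 0], [0, 0, 0, 0, 0, 0, 0], [0, 0, 0, 0, 0, 0, 0]]])

```text
time: 21.18
tool_pos: [0.6045, -0.0696, 0.3394]
ee_rot: [-3.14, 0.001, 1.571]
wrist_force: [0.5, -5.2, -4.2]
width: 0.0277
```

Request:
move_arm(increments=[[[0, 0, 0, 0, 0, 0, 0], [0, 0, 0, 0, 0, 0, 0], [0, 0, 0, 0, 0, 0, 0], [0, 0, 0, 0, 0, 0, 0], [0, 0, 0, 0, 0, 0, 0], [0, 0, 0, 0, 0, 0, 0], [0, 0, 0, 0, 0, 0, 0], [0, 0, 0, 0, 0, 0, 0]]])

```text
time: 21.85
tool_pos: [0.6044, -0.0695, 0.3393]
ee_rot: [-3.139, 0.001, 1.571]
wrist_force: [0.9, -5.1, -2.9]
width: 0.0278
```

Run:
```python
from chk import *
S=step("w12",-.0698,6,c=.0110,lag=.015,F=4.8,keep=3)
print(L[-4:])
```

```text
x (5, array([0.0008, 0.0043])) fit [11.142  0.206  1.193  0.283] res [ 0.003 -0.006  0.003] w now 0.052
t 21.85 pos [ 0.6044 -0.0695  0.3393] F [ 0.94 -5.12 -2.94] c geo mm 10.9 rpy [-179.9    0.    90. ] w 0.0278
t 21.9 pos [ 0.6044 -0.0695  0.3393] F [ 0.27 -5.54 -4.67] c geo mm 10.8 rpy [-179.9    0.    90. ] w 0.0282
call0 end t=22.57 w=0.03 psi=-29 y=-0.0688: [0.01, 0.01, 0.01, 0.01, 0.01, 0.01, 0.01, 0.01]
call1 end t=23.23 w=0.02 psi=-30 y=-0.0688: [0.0, 0.0, 0.0, 0.0, 0.0, 0.0, 0.0, 0.0]
call2 end t=23.90 w=0.02 psi=-30 y=-0.0678: [0.0, 0.0, 0.0, 0.01, 0.01, 0.01, 0.01, 0.01]
call3 end t=24.57 w=0.02 psi=-31 y=-0.0678: [-0.0, -0.0, -0.0, -0.0, -0.0, -0.0, -0.0, -0.0]
call4 end t=25.23 w=0.02 psi=-32 y=-0.0678: [-0.0, 0.0, 0.0, 0.0, 0.0, 0.0, 0.0, 0.0]
call5 end t=25.90 w=0.02 psi=-33 y=-0.0668: [0.0, 0.0, 0.0, 0.0, 0.0, 0.0, 0.0, 0.01]
[[17.8667, -1.7769759409501749], [19.0833, -1.426997171122812], [20.4667, -1.2057253500205292], [21.85, np.float64(-1.104426495789884)]]
```

Almost stopped. I'll hold for about 2 s and look again.

Request:
move_arm(increments=[[[0, 0, 0, 0, 0, 0, 0], [0, 0, 0, 0, 0, 0, 0], [0, 0, 0, 0, 0, 0, 0], [0, 0, 0, 0, 0, 0, 0], [0, 0, 0, 0, 0, 0, 0], [0, 0, 0, 0, 0, 0, 0], [0, 0, 0, 0, 0, 0, 0], [0, 0, 0, 0, 0, 0, 0]]])

```text
time: 22.57
tool_pos: [0.6045, -0.0694, 0.3393]
ee_rot: [-3.14, 0.0, 1.57]
wrist_force: [0.7, -5.5, -4.0]
width: 0.0277
```

Request:
move_arm(increments=[[[0, 0, 0, 0, 0, 0, 0], [0, 0, 0, 0, 0, 0, 0], [0, 0, 0, 0, 0, 0, 0], [0, 0, 0, 0, 0, 0, 0], [0, 0, 0, 0, 0, 0, 0], [0, 0, 0, 0, 0, 0, 0], [0, 0, 0, 0, 0, 0, 0], [0, 0, 0, 0, 0, 0, 0]]])

```text
time: 23.23
tool_pos: [0.6046, -0.0693, 0.3393]
ee_rot: [-3.14, 0.0, 1.57]
wrist_force: [0.8, -4.7, -4.6]
width: 0.0278
```

Run:
```python
from chk import *
x=wheel("w13");print(x)
o=robot.get_obs();print(o["time"],o["tool_pos"],o["wrist_force"],(o["tool_pos"][1]-ystar(x[1],0))*1e3)
```

```text
(23.2333, np.float64(-1.0827201109979754), 5, array([0.0008, 0.0042]))
23.2833 [ 0.60460822 -0.06930469  0.3393463 ] [ 1.59711149 -4.44997997 -4.93089011] 10.696416418898902
```

Request:
move_arm(increments=[[[0, 0, 0, 0, 0, 0, 0], [0, 0, 0, 0, 0, 0, 0], [0, 0, 0, 0, 0, 0, 0], [0, 0, 0, 0, 0, 0, 0], [0, 0, 0, 0, 0, 0, 0], [0, 0, 0, 0, 0, 0, 0], [0, 0, 0, 0, 0, 0, 0], [0, 0, 0, 0, 0, 0, 0]]])

```text
time: 23.95
tool_pos: [0.6045, -0.0693, 0.3393]
ee_rot: [-3.14, 0.0, 1.571]
wrist_force: [0.5, -4.6, -3.5]
width: 0.0279
```

Request:
move_arm(increments=[[[0, 0, 0, 0, 0, 0, 0], [0, 0, 0, 0, 0, 0, 0], [0, 0, 0, 0, 0, 0, 0], [0, 0, 0, 0, 0, 0, 0], [0, 0, 0, 0, 0, 0, 0], [0, 0, 0, 0, 0, 0, 0], [0, 0, 0, 0, 0, 0, 0], [0, 0, 0, 0, 0, 0, 0]]])

```text
time: 24.62
tool_pos: [0.6045, -0.0693, 0.3393]
ee_rot: [-3.14, 0.0, 1.571]
wrist_force: [1.6, -4.8, -4.3]
width: 0.0278
```

Run:
```python
from chk import *
x=wheel("w14");print(x)
x=wheel("w15");print(x)
o=robot.get_obs();print(o["time"],o["tool_pos"],o["wrist_force"],(o["tool_pos"][1]-ystar(x[1],0))*1e3)
p,D=robot.snapshot("side");cv2.imwrite("pics/s5.png",cv2.resize(p[80:380,60:460,::-1],None,fx=2,fy=2))
```

```text
(24.6167, np.float64(-1.0878116164768592), 5, array([0.0008, 0.0042]))
(24.6667, np.float64(-1.0872913889757854), 5, array([0.0008, 0.0042]))
24.7167 [ 0.60449774 -0.06928639  0.33931052] [ 0.63475386 -5.67045817 -4.72002091] 10.801181609643857
```

View pics/s5.png

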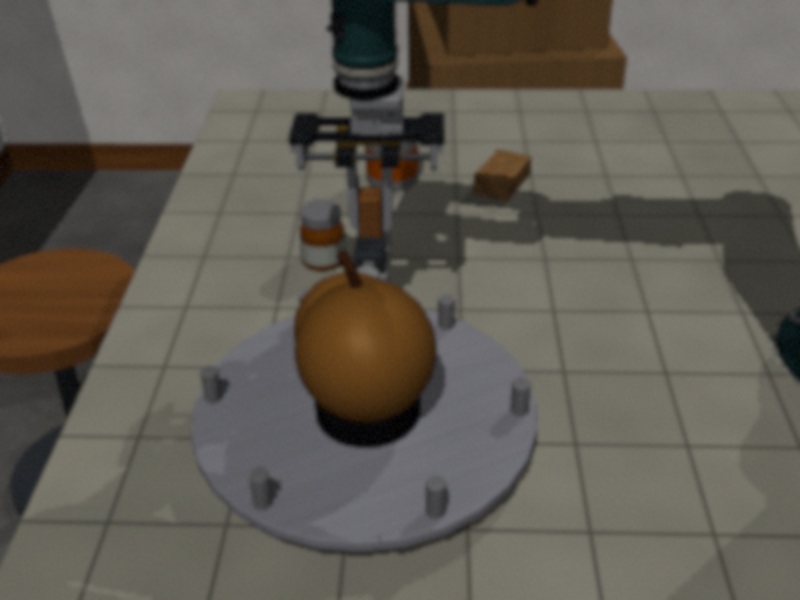

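The wheel looks stopped, and the burnisher is held up behind the gourd near (370,265). One more hold to rule out slow creep.

Request:
move_arm(increments=[[[0, 0, 0, 0, 0, 0, 0], [0, 0, 0, 0, 0, 0, 0], [0, 0, 0, 0, 0, 0, 0], [0, 0, 0, 0, 0, 0, 0], [0, 0, 0, 0, 0, 0, 0], [0, 0, 0, 0, 0, 0, 0], [0, 0, 0, 0, 0, 0, 0], [0, 0, 0, 0, 0, 0, 0]]])

```text
time: 25.43
tool_pos: [0.6045, -0.0693, 0.3394]
ee_rot: [-3.14, 0.0, 1.571]
wrist_force: [-0.5, -5.1, -4.9]
width: 0.028
```

Request:
move_arm(increments=[[[0, 0, 0, 0, 0, 0, 0], [0, 0, 0, 0, 0, 0, 0], [0, 0, 0, 0, 0, 0, 0], [0, 0, 0, 0, 0, 0, 0], [0, 0, 0, 0, 0, 0, 0], [0, 0, 0, 0, 0, 0, 0], [0, 0, 0, 0, 0, 0, 0], [0, 0, 0, 0, 0, 0, 0]]])

```text
time: 26.1
tool_pos: [0.6045, -0.0693, 0.3393]
ee_rot: [-3.14, 0.0, 1.571]
wrist_force: [0.5, -5.5, -3.8]
width: 0.0277
```

Run:
```python
from chk import *
for i in range(3):
    x=wheel(f"w16_{i}");print(x[:2],robot.get_obs()["wrist_force"].round(2))
```

```text
(26.1, np.float64(-1.086035901923287)) [ 0.79 -4.59 -4.49]
(26.15, np.float64(-1.0865163607753736)) [ 0.71 -5.07 -3.85]
(26.2, np.float64(-1.086493857838395)) [-0.44 -4.61 -4.4 ]
```

The wheel is at rest and the force sits at about 4.5–5 N, so I'm handing in.

```bash
python3 -c "
from bench import robot
print(robot.close_job())"
```

```text
the job is handed in; nothing more can be done
None
```

The job is done and handed in at about 26 s; it reported no verdict.

- **Spin:** one push on a peg with the closed fingers. The wheel measured 1.59 rad/s just after the push and 1.46 rad/s when I reached the gourd.
- **Rubbing:** I took the burnisher by its handle and followed the gourd's outline from about 8.9 s. The force towards the gourd read 2.9–5.6 N at every check. The wheel stayed above 0.4 rad/s until about 17.5 s, so that part lasted roughly 8 s.
- **Finish:** I kept rubbing until the wheel stopped. In the last checks, over about 1.6 s, the wheel angle stayed within 0.002 rad. The shoe pressed with 4.6–5.5 N, and the burnisher was still held up level.
- **Bystanders:** I saw no contact with the jar, tin or block, and the last side picture shows them where they were. I did not re-measure their positions.

**Not fully confirmed:**
- **Force between checks:** I only read it at the end of each move and at the camera stops. The low of 2.9 N came at the first dip, where I backed off slightly early, so it may have been a little lower there for a moment. I corrected the timing after that.
- **Peak wheel speed:** I did not measure it during the push itself, only just after.

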